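# Find the stamped parts crate and push it to the dispatch line

## Task

One of the two closed grey parts crates carries an inspection stamp on its underside. Tip each crate over towards the robot onto its side, so that its underside faces out across the bench and can be seen; then push the stamped one, lying as it is, until its underside stands over the tape of the dispatch line, square to it, and leave the other one lying where it came down. Only push them with the fingers, never lifting a crate off the bench, and do not disturb the jar, the post holder or the screwdriver.

Things in the scene. Friction and masses are not known exactly. Their poses are not given: they have to be found in the camera images.
- crate_stamped: the crate with the stamp: closed box, 90 mm deep (own x) by 130 wide (own y) by 100 high, flat sides, 0.5 to 0.8 kg. Origin: centre of its underside, z up to the lid; at the start it stands upright, x pointing away from the robot, y to its left, within 12 degrees. The stamp, a dark ring 65 mm across with a tick, is mid-underside, unseen while it stands; lying on its side it is 90 mm high
- lid_stamped (a point): centre of the top of the stamped crate's lid, 100 mm above its origin along its own z
- crate_plain: the other crate, nothing underneath, otherwise the same as crate_stamped. One stands left (y > 0), one right, over 20 mm apart; which is where varies. Both: light grey plastic, rubber feet (friction on the bench 0.68 to 0.92), centre of mass 38 mm above the underside; tilted past about 50 degrees over a long (130 mm) bottom edge, it falls over that way by itself, and before that it falls back
- lid_plain (a point): centre of the top of the other crate's lid, 100 mm above its origin along its own z
- line: the dispatch line: a straight strip of off-white bench tape, 40 mm wide (own x, pointing away from the robot) and 620 mm long (own y), flat on the black bench top beyond the crates, turned by up to 7 degrees; origin at the middle of the strip
- jar: bystander: capped amber glass jar, 52 mm across, 85 mm high, standing beside the crates; origin: centre of its underside
- post_holder: bystander: aluminium post holder, a 25 mm round upright 100 mm high with a small side screw on a 45 mm round foot, standing beside the crates; origin: centre of its underside
- screwdriver: bystander: screwdriver, 170 mm long with a red handle, lying on the bench beside the crates; origin under the middle of its length, x along its shaft

How it is judged (in metres and radians):
On the way:
1. the stamped crate has been tipped over: it lies on its side with its underside facing the dispatch line, more than 60 mm short of it (angle between crate_stamped's own z axis and vertical between 1.45 and 1.69 rad and angle between crate_stamped's own y axis and vertical between 1.45 and 1.69 rad and height (world z) of crate_stamped below 0.055 m and z of line in the frame of crate_stamped below -0.06 m), for 0.2 s.
At the end, for the whole second after the job is handed in: both crates lie at rest on their long sides, undersides facing away from the robot; the stamped one's underside is within 22 mm of the tape's centre line and square to it within 8 degrees; the other's is within 140 mm of where it began (tipping alone takes 65) and over 60 mm short of the tape (angle between crate_stamped's own z axis and vertical between 1.45 and 1.69 rad and angle between crate_stamped's own y axis and vertical between 1.45 and 1.69 rad and height (world z) of each of crate_stamped, crate_plain below 0.055 m and x of crate_stamped in the frame of line between -0.022 and 0.022 m and x of lid_stamped in the frame of line below -0.06 m and y of crate_stamped in the frame of line between -0.28 and 0.28 m and angle between the y axis of crate_stamped and the y axis of line, either way round below 0.14 rad and linear speed of each of crate_stamped, crate_plain below 0.02 m/s and angle between crate_plain's own z axis and vertical between 1.45 and 1.69 rad and angle between crate_plain's own y axis and vertical between 1.45 and 1.69 rad and z of line in the frame of crate_plain below -0.06 m and distance of crate_plain from where it was at the start of the episode below 0.14 m); the robot touches nothing.
It fails at once if a crate is lifted off the bench (height (world z) of any of crate_stamped, crate_plain above 0.07 m or height (world z) of any of lid_stamped, lid_plain above 0.14 m or (height (world z) of crate_stamped above 0.018 m and angle between crate_stamped's own z axis and vertical below 0.1 rad) or (height (world z) of crate_stamped above 0.062 m and angle between crate_stamped's own z axis and vertical above 1.45 rad) or (height (world z) of crate_plain above 0.018 m and angle between crate_plain's own z axis and vertical below 0.1 rad) or (height (world z) of crate_plain above 0.062 m and angle between crate_plain's own z axis and vertical above 1.45 rad)).
It fails at once if the jar, the post holder or the screwdriver is disturbed (moved by more than 30 mm) (distance of any of jar, post_holder, screwdriver from where it was at the start of the episode above 0.03 m).
It also fails if it takes over 69 s, if anything falls off the work surface, if the arm or the gripper's body presses on something with over 40 N, if the wrist force passes 120 N, or if a joint passes its speed limit or range.

## Robot

A 6-joint arm with a two-finger parallel gripper is mounted at the origin on the work surface. World frame = base frame: x ahead of the robot, y to its left, z up, the work surface at z = 0. Lengths are in mm, angles in rad, forces in N, time in s.
With the tool pointing down it reaches from about 350 to 975 mm from the base axis. Payload 7.1 kg.
Tool frame: the origin (TCP) lies at the very end of the fingers, on their centre line; the grasp point (between the pads) lies 19 mm behind it; z points along the fingers, x is the direction in which the jaws open and shut, and the axes are right-handed (so a half turn about z gives the same grasp; the last joint's range is limited). The gripper opens to 88 mm and grips with 3 to 60 N. Pads are 20 mm wide; open, the fingers measure 115 mm over their backs; the gripper's body (75 mm by 178 mm) begins 61 mm behind the grasp point.
Start: joints at [-1.281, 0.423, 1.63, -0, 1.089, -0.019], TCP at [189.965, -595.414, 222.675] pointing down, gripper open.
Joint ranges: [-3, 3], [-0.9, 2.11], [0.09, 2.58], [-1.31, 4.45], [0.11, 2.69], [-2.54, 2.54]. Speed limits (rad/s): [2.39, 2.39, 3.01, 3.14, 3.14, 3.14].

## Interface

Orientations are given as a rotation vector (axis times angle).
In Python, from workcell import ctrl gives the robot as it stands. The module is installed in compiled form; this text tells all that it offers.
- The arm moves only by the tool move_arm, never from a script. Its argument "motion" is a list of rows, each a list of 2 entries, a list of its own where there are three numbers: the shift along the tool's x, y, z normalised to -1 to 1, where 1 is 150 mm, then the turn, a rotation vector about the tool's x, y, z normalised to -1 to 1, where 1 is 60 degrees. In form: [[[x, y, z], [rx, ry, rz]], ...]. A call has exactly 5 rows; each row is the pose to reach, as a shift and turn from the pose commanded when the call began, along the tool's axes at that moment; what a row does not reach only later rows make up. A row lasts 1/8 s, in which the tool goes at most 62.5 mm and 10.7 degrees, less where a joint would pass 70% of its speed; a pose out of reach is approached as far as the arm can. A call with a number of a shift or a turn outside -1 to 1 is refused whole. A call with a gripper value outside its range is refused whole. "gripper" is the opening, from 0 (shut) to 1 (fully open), set as the call begins (left out, the last holds). The fingers move at their own pace and stop on an object; the grip force is fixed at half the most. Time passes only in rows, so rows that repeat a pose let the fingers close, or fill a call up. It gives the time, the measured TCP pose, the force and the opening at its end, in the units of the state.
- ctrl.get_obs(): the state, without advancing time (a new reading comes with each control period).
- ctrl.get_image(name): name is "side" or "top" or "wrist"; returns a dict with "pixels" (400x640x3 uint8, red, green, blue), "camera_matrix" (3x3 intrinsics, pixels), "D" ([k1, k2, p1, p2, k3] as OpenCV has them; the pictures are not rectified), "R" (3x3) and "t" (3): a world point X has camera coordinates R X + t; the wrist camera has in their place "mount" (4x4, takes a point from camera to tool coordinates, whose origin is the TCP and whose axes are the tool frame's). Camera axes: x right, y down, z forward; pixel columns grow to the right and rows downward; lengths in mm; the calibration is good to about 2 mm. A picture is of the moment at which its call begins: read the wrist's pose just before it. There is no depth.
- ctrl.close_job(): hands the job in, once; it reports no verdict.
Trained networks look in the newest picture that a camera, given by its name, has taken for a name from the list of things; names that differ only in an ending like _2 or _b are one class to them, and where a whole thing is asked for, a point or a joint stands for the part that bears it (a point fixed in the world has none). Each returns a list of dicts, best first, with "p" (0 to 1); they miss things now and then, are a little off and sometimes report something else, mostly with a low value. They report only what shows in the picture. A call takes as long as a camera call.
- ctrl.boxes_of(camera, name): "location" ([x, y, z] in mm, in world coordinates, good to about 4 mm: the middle of the surface that is visible of it).
- ctrl.regions_of(camera, name): "mask" (400x640 bool, what is visible of it).
- ctrl.pinpoint(camera, name): "location" ([x, y, z] in mm, in world coordinates, good to about 4 mm: a listed point, or the origin of a listed thing).
The state is a dict: "t": time; "qpos": joint angles; "qvel": joint speeds; "joint_torque": joint torques, N m; "ee_pos": TCP position; "orientation": TCP orientation; "ft_force": force on the tool from outside, world axes, zero at the start; "moment": the same for the moment, N m; "width": finger opening in mm.
Only numpy, scipy, OpenCV 4.12 (cv2) and the standard library are available. Lean on these libraries where they do the work, as an engineer would, in place of code of your own. Each camera call takes 0.05 s, during which the arm holds its last target.

## Working session

There is one attempt and no reset: what is moved stays moved. The work goes in short steps, Python scripts to look and compute and a tool call to move; the robot and the scene stay as the last step left them, time stands still between calls to the robot, and variables do not carry over. Pictures are saved under pics/ and viewed, and the job is handed in when it is done.

Besides the shell and the picture viewer there is one more tool, called after "Emit:" as a command line: name --argument value ..., lists and objects as JSON in quotes. move_arm: Moves the arm, as the interface text tells. Its arguments: {"type":"object","properties":{"motion":{"type":"array","items":{"type":"array"}},"gripper":{"type":"number"}},"required":["motion"]}

```bash
mkdir -p pics; cat > h.py <<'E'
import numpy as np, cv2
from scipy.spatial.transform import Rotation as Rn
from workcell import ctrl
def snap(cam,fn):
    im=ctrl.get_image(cam); cv2.imwrite('pics/'+fn,im['pixels'][:,:,::-1]); return im
def ray(im,uv,z):
    # pixel -> world point at height z
    K=np.array(im['camera_matrix'],float);D=np.array(im['D'],float)
    p=cv2.undistortPoints(np.array([[uv]],float),K,D)[0,0]
    R=np.array(im['R']);t=np.array(im['t'])
    d=R.T@np.array([p[0],p[1],1]); c=-R.T@t
    return c+d*(z-c[2])/d[2]
def proj(im,X):
    R=np.array(im['R']);t=np.array(im['t'])
    return cv2.projectPoints(np.array(X,float).reshape(-1,1,3),cv2.Rodrigues(R)[0],t,np.array(im['camera_matrix'],float),np.array(im['D'],float))[0].reshape(-1,2)
E
python3 - <<'E'
from h import *
o=ctrl.get_obs(); print(o)
for c in ['top','side']:
    im=snap(c,c+'0.png')
    for n in ['crate_stamped','crate_plain','lid_stamped','lid_plain','line','jar','post_holder','screwdriver']:
        for r in ctrl.pinpoint(c,n)[:2]: print(c,n,round(r['p'],2),np.round(r['location'],1))
    print(-np.array(im['R']).T@im['t'])
E
```

```text
{'t': 0.0, 'qpos': array([-1.28098812e+00,  4.23809657e-01,  1.63068973e+00,  5.69745861e-06,
        1.08860885e+00, -1.90135451e-02]), 'qvel': array([ 0.00018235,  0.00128202,  0.00212772,  0.00013248,  0.00129072,
       -0.0002776 ]), 'joint_torque': array([ 5.43505357e-04, -5.44619751e+01, -2.73663604e+01,  6.44770707e-02,
        2.28203548e-02, -1.40286047e-04]), 'ee_pos': array([ 189.8182701 , -594.89089622,  221.92128104]), 'orientation': array([-2.53591797e+00,  1.85281772e+00,  1.88985823e-03]), 'ft_force': array([ 0.44675472,  0.33101514, -0.1893221 ]), 'moment': array([0.02779316, 0.01679859, 0.0154156 ]), 'width': 87.95621437943593}
top crate_stamped 0.84 [633.  102.4  -1. ]
top crate_plain 0.97 [ 610.6 -178.5   -1.6]
top lid_stamped 0.59 [633.8  99.9  98.6]
top lid_stamped 0.4 [ 614.2 -176.7   98.4]
top line 0.84 [714.3  35.6   4. ]
top jar 0.83 [ 612.9 -309.6   -2.9]
top post_holder 0.55 [6.087e+02 3.401e+02 4.000e-01]
top screwdriver 0.68 [385.6 347.2  -1.6]
[ 499.0320884    25.04336633 1124.98495962]
side crate_stamped 0.77 [ 6.345e+02  9.920e+01 -4.000e-01]
side crate_plain 0.8 [ 6.166e+02 -1.787e+02 -5.000e-01]
side lid_stamped 0.9 [639.3  98.8 102.8]
side lid_plain 0.63 [ 613.4 -180.8   98.9]
side lid_plain 0.29 [631.6  98.2  -0.8]
side line 0.74 [720.4  31.   -1.1]
side jar 0.86 [ 617.7 -309.2    1.5]
side jar 0.47 [ 612.6 -178.8   -2.4]
side post_holder 0.74 [3.862e+02 3.471e+02 3.000e-01]
side post_holder 0.61 [608.  339.5   2.3]
side screwdriver 0.81 [386.7 352.1  -0.7]
side screwdriver 0.4 [ 6.163e+02 -3.115e+02  6.000e-01]
[ 518.08058041 -836.79346545 1002.89457394]
```

View pics/top0.png

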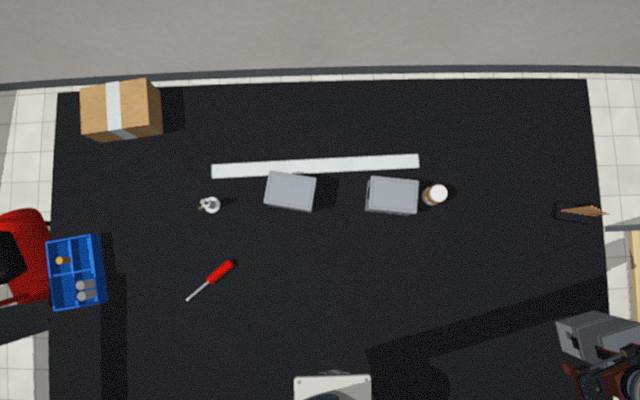

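View pics/side0.png

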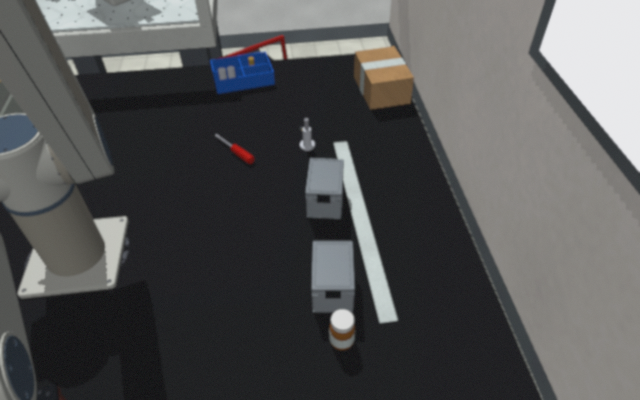

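```bash
cat >> h.py <<'E'
from scipy.optimize import minimize
def boxpts(x,y,yaw,lying=False):
    # lying: x,y = origin (underside centre) ; box spans lid side -100 along x
    c=[]
    for a in ((-100,0) if lying else (-45,45)):
        for b in (-65,65):
            for z in ((0,90) if lying else (0,100)): c.append([x+a*np.cos(yaw)-b*np.sin(yaw),y+a*np.sin(yaw)+b*np.cos(yaw),z])
    return np.array(c)
def fitbox(obs,p0,lying=False):
    # obs: list of (im,mask)
    S=4
    big=[cv2.resize(m.astype(np.uint8),None,fx=S,fy=S,interpolation=cv2.INTER_LINEAR)>0 for _,m in obs]
    big=[cv2.resize(m.astype(np.float32),None,fx=S,fy=S)>0.5 for _,m in obs]
    def f(q):
        s=0
        for (im,_),m in zip(obs,big):
            h=cv2.convexHull((((proj(im,boxpts(q[0],q[1],q[2]/100,lying))+.5)*S-.5)*16).astype(np.int32))
            r=np.zeros(m.shape,np.uint8); cv2.fillConvexPoly(r,h,1,shift=4); r=r>0
            s+=1-(r&m).sum()/(r|m).sum()
        return s
    best=min((minimize(f,[p0[0]+d,p0[1],100*a],method='Nelder-Mead',options=dict(initial_simplex=np.array([[p0[0]+d,p0[1],100*a],[p0[0]+d+8,p0[1],100*a],[p0[0]+d,p0[1]+8,100*a],[p0[0]+d,p0[1],100*a+8]]))) for d in (0,) for a in (p0[2]-.1,p0[2],p0[2]+.1)),key=lambda r:r.fun)
    return best.x[0],best.x[1],best.x[2]/100,best.fun
def line_pose(im,mask):
    c=max(cv2.findContours(mask.astype(np.uint8),0,cv2.CHAIN_APPROX_NONE)[0],key=cv2.contourArea)[:,0,:]
    w=np.array([ray(im,p,0)[:2] for p in c],np.float32)
    return cv2.minAreaRect(w), w
E
python3 - <<'E'
from h import *
M={}
for c in ['top','side']:
    im=ctrl.get_image(c)
    for n in ['crate_stamped','crate_plain','line']:
        for r in ctrl.regions_of(c,n)[:3]:
            m=r['mask']; ys,xs=np.nonzero(m); print(c,n,round(r['p'],2),m.sum(),xs.mean(),ys.mean())
            if n=='line':
                if r['p']>.5: print(line_pose(im,m)[0])
            else:
                k='L' if (ray(im,(xs.mean(),ys.mean()),60)[1]>-40) else 'R'
                if m.sum()>500: M.setdefault((k,c),(im,m))
for k,p0 in (('L',(633,100,0)),('R',(612,-178,0))):
    for cams in (('top',),('side',),('top','side')):
        o=[M[k,c] for c in cams if (k,c) in M]
        if o: print(k,cams,np.round(fitbox(o,p0),3))
E
```

```text
top crate_stamped 0.82 1727 289.8042848870874 191.46496815286625
top crate_plain 0.82 1696 391.69516509433964 195.10731132075472
top line 0.59 2526 313.5316706254948 165.96595407759304
((714.5186157226562, 30.997589111328125), (43.020442962646484, 617.73779296875), 1.2082370519638062)
side crate_stamped 0.97 2144 324.5764925373134 188.451026119403
side crate_plain 0.63 2931 332.295121119072 276.5503241214603
side line 0.97 2783 365.5177865612648 237.7693136902623
((717.7717895507812, 33.77197265625), (41.38311767578125, 621.0003662109375), 1.2182798385620117)
L ('top',) [ 6.31559e+02  1.00995e+02 -1.88000e-01  2.90000e-02]
L ('side',) [ 6.34638e+02  1.03688e+02 -2.10000e-01  5.20000e-02]
L ('top', 'side') [ 6.32889e+02  1.00777e+02 -2.04000e-01  1.04000e-01]
R ('top',) [ 6.12600e+02 -1.82519e+02 -1.11000e-01  9.20000e-02]
R ('side',) [ 6.1452e+02 -1.7736e+02 -1.4300e-01  6.3000e-02]
R ('top', 'side') [ 6.13414e+02 -1.82061e+02 -1.28000e-01  1.65000e-01]
```

```bash
python3 - <<'E'
from h import *
im=ctrl.get_image('top')
p=im['pixels'][150:230,250:460,::-1]
q=cv2.resize(p,None,fx=3.8,fy=3.8,interpolation=cv2.INTER_CUBIC)
for (b,col) in ((boxpts(633,101,-.2),(0,255,0)),(boxpts(614,-180,-.11),(0,255,255))):
    uv=(proj(im,b)+.5-[250,150])*3.8
    for i in range(8):
        for j in range(i):
            if bin(i^j).count('1')==1: cv2.line(q,tuple(uv[i].astype(int)),tuple(uv[j].astype(int)),col,1)
cv2.imwrite('pics/z1.png',q)
print(np.array(ctrl.get_image('wrist')['mount']).round(3), ctrl.get_image('wrist')['camera_matrix'])
# line ends
for e in ((211,171),(419,161)): print(ray(im,e,0))
E
```

```text
[[ 1.00000e+00  0.00000e+00 -1.00000e-03  5.24000e-01]
 [ 0.00000e+00  9.56000e-01  2.92000e-01 -7.97810e+01]
 [ 1.00000e-03 -2.92000e-01  9.56000e-01 -1.60933e+02]
 [ 0.00000e+00  0.00000e+00  0.00000e+00  1.00000e+00]] [[326.07224511   0.         323.86444326]
 [  0.         326.07224511 195.94693302]
 [  0.           0.           1.        ]]
[709.42339862 342.57096965   0.        ]
[ 721.80457374 -282.88062248    0.        ]
```

View pics/z1.png

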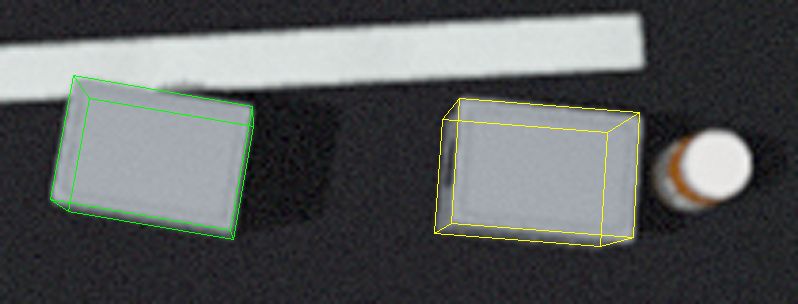

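```bash
cat >> h.py <<'E'
def toolR(yaw,tilt=0):
    # tool x=-crate y, tool y=-crate x, z down; tilt>0 turns about tool x
    c,s=np.cos(yaw),np.sin(yaw)
    R=np.array([[s,-c,0],[-c,-s,0],[0,0,-1.]])
    return R@Rn.from_rotvec([tilt,0,0]).as_matrix()
def rel(target,yaw,tilt=0,start=None):
    o=ctrl.get_obs()
    p,R=(o['ee_pos'],Rn.from_rotvec(o['orientation']).as_matrix()) if start is None else (np.array(start[0]),toolR(*start[1:]))
    d=R.T@(np.array(target,float)-p)/150; w=Rn.from_matrix(R.T@toolR(yaw,tilt)).as_rotvec()/(np.pi/3)
    print('from',p.round(1),'shift',d.round(3),'turn',w.round(3))
E
python3 - <<'E'
from h import *
rel([690,-184.5,222],-.08)
E
```

```text
from [ 189.9 -595.4  222.6] shift [-1.597e+00 -4.009e+00  4.000e-03] turn [0.    0.    0.371]
```

Emit:
move_arm --motion '[[[-0.16, -0.4, 0], [0, 0, 0.17]], [[-0.32, -0.8, 0], [0, 0, 0.34]], [[-0.4, -1, 0], [0, 0, 0.37]], [[-0.4, -1, 0], [0, 0, 0.37]], [[-0.4, -1, 0], [0, 0, 0.37]]]' --gripper 1

```text
t: 2.08
ee_pos: [314.4, -493.1, 222.8]
orientation: [2.133, -2.306, 0.0]
ft_force: [-0.1, 1.2, -0.0]
width: 87.8
```

```bash
python3 - <<'E'
from h import *
rel([690,-184.5,222],-.08)
E
```

```text
from [ 314.4 -493.1  222.8] shift [-2.246 -2.337  0.004] turn [ 0.    -0.     0.002]
```

Emit:
move_arm --motion '[[[-0.25, -0.26, 0], [0, 0, 0]], [[-0.5, -0.52, 0], [0, 0, 0]], [[-0.75, -0.78, 0], [0, 0, 0]], [[-0.9, -0.95, 0], [0, 0, 0]], [[-1, -1, 0], [0, 0, 0]]]'

```text
t: 2.7
ee_pos: [476.5, -355.1, 222.6]
orientation: [2.133, -2.307, 0.001]
ft_force: [-0.7, -0.9, 0.4]
width: 87.7
```

Emit:
move_arm --motion '[[[-0.25, -0.26, 0], [0, 0, 0]], [[-0.5, -0.52, 0], [0, 0, 0]], [[-0.75, -0.78, 0], [0, 0, 0]], [[-0.9, -0.95, 0], [0, 0, 0]], [[-1, -1, 0], [0, 0, 0]]]'

```text
t: 3.32
ee_pos: [637.6, -217.4, 222.3]
orientation: [2.132, -2.307, -0.0]
ft_force: [0.2, -0.4, -0.0]
width: 87.5
```

```bash
python3 - <<'E'
from h import *
rel([690,-184.5,222],-.08)
rel([690,-184.5,88],-.08)
E
```

```text
from [ 637.6 -217.4  222.3] shift [-0.246 -0.331  0.002] turn [ 0.    -0.     0.001]
from [ 637.6 -217.4  222.3] shift [-0.247 -0.332  0.895] turn [ 0.    -0.     0.001]
```

Emit:
move_arm --motion '[[[-0.25, -0.33, 0], [0, 0, 0]], [[-0.25, -0.33, 0.3], [0, 0, 0]], [[-0.25, -0.33, 0.6], [0, 0, 0]], [[-0.25, -0.33, 0.89], [0, 0, 0]], [[-0.25, -0.33, 0.89], [0, 0, 0]]]'

```text
t: 3.95
ee_pos: [685.6, -184.2, 85.4]
orientation: [2.128, -2.305, -0.011]
ft_force: [0.0, 0.9, 0.6]
width: 87.8
```

```bash
python3 - <<'E'
from h import *
snap('side','s1.png'); snap('wrist','w1.png')
o=ctrl.get_obs(); print(o['ee_pos'],o['orientation'],o['ft_force'])
E
```

```text
[ 689.39167804 -184.82307226   90.18840162] [-2.13098413e+00  2.30829201e+00 -5.41150164e-04] [0.93163124 0.42772981 0.29281538]
```

View pics/s1.png

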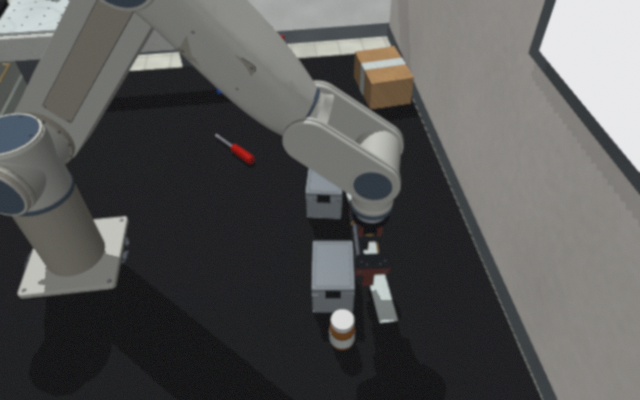

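View pics/w1.png

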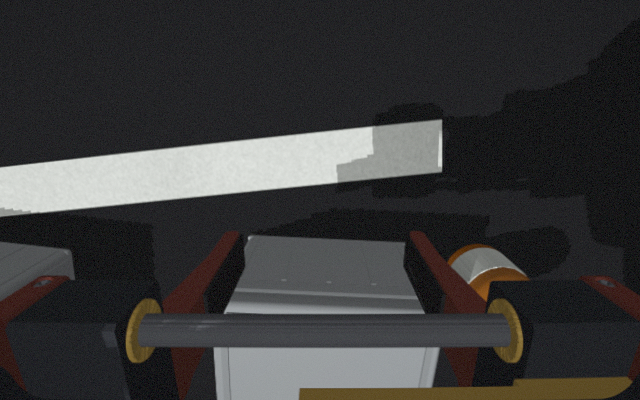

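Emit:
move_arm --motion '[[[0, 0.06, 0.015], [0, 0, 0]], [[0, 0.12, 0.015], [0, 0, 0]], [[0, 0.17, 0.015], [0, 0, 0]], [[0, 0.22, 0.015], [0, 0, 0]], [[0, 0.27, 0.015], [0, 0, 0]]]'

```text
t: 4.68
ee_pos: [651.9, -181.1, 89.2]
orientation: [-2.13, 2.304, -0.01]
ft_force: [8.7, -0.6, 5.8]
width: 87.8
```

```bash
python3 - <<'E'
from h import *
snap('side','s2.png'); snap('wrist','w2.png')
o=ctrl.get_obs(); print(o['ee_pos'],o['orientation'],o['ft_force'])
E
```

```text
[ 650.75971897 -181.05196311   88.79520026] [-2.13139096  2.30461536 -0.00730568] [ 4.64753784 -0.90858852  3.28292008]
```

View pics/s2.png

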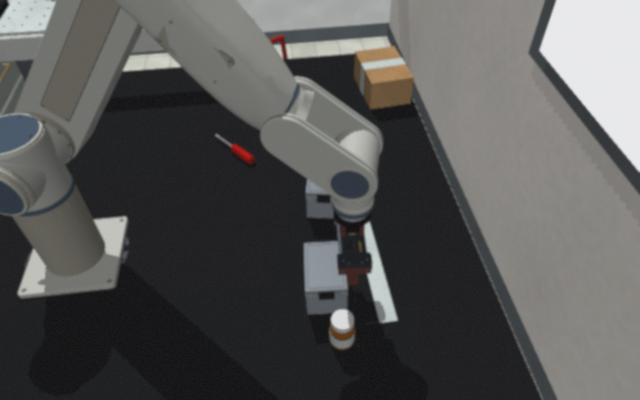

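View pics/w2.png

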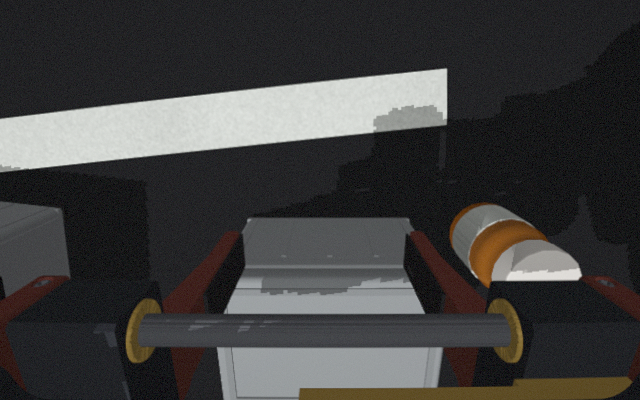

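Emit:
move_arm --motion '[[[0, 0.04, 0], [0, 0, 0]], [[0, 0.08, 0], [0, 0, 0]], [[0, 0.12, 0], [0, 0, 0]], [[0, 0.12, 0], [0, 0, 0]], [[0, 0.12, 0], [0, 0, 0]]]'

```text
t: 5.4
ee_pos: [637.2, -180.7, 91.4]
orientation: [-2.128, 2.301, -0.019]
ft_force: [11.3, -0.4, 11.4]
width: 87.6
```

```bash
python3 - <<'E'
from h import *
snap('side','s3.png'); snap('wrist','w3.png')
o=ctrl.get_obs(); print(o['ee_pos'],o['orientation'],o['ft_force'])
a=cv2.imread('pics/s1.png')[220:350,270:410];b=cv2.imread('pics/s3.png')[220:350,270:410]
cv2.imwrite('pics/s3c.png',cv2.resize(np.hstack([a,b]),None,fx=2.8,fy=2.8))
E
```

```text
[ 637.28184901 -180.73336971   91.35449879] [-2.12795817  2.30110763 -0.01943065] [11.29875523 -0.85090746 11.19026319]
```

View pics/s3c.png

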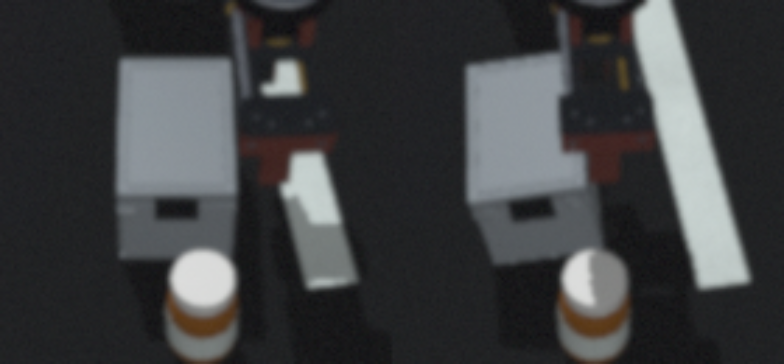

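View pics/w3.png

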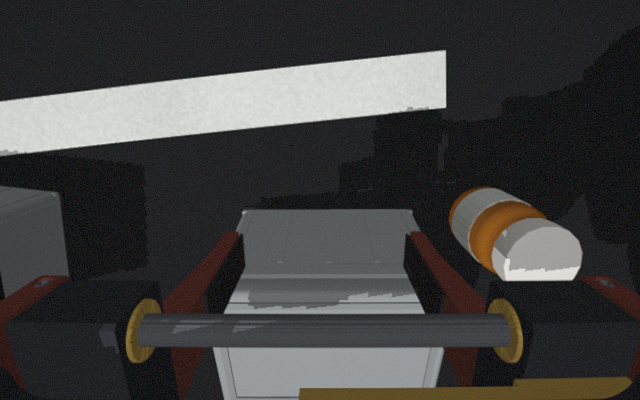

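Emit:
move_arm --motion '[[[0, 0.04, -0.05], [0, 0, 0]], [[0, 0.09, -0.1], [0, 0, 0]], [[0, 0.16, -0.125], [0, 0, 0]], [[0, 0.22, -0.15], [0, 0, 0]], [[0, 0.28, -0.165], [0, 0, 0]]]'

```text
t: 6.12
ee_pos: [590.8, -176.7, 114.0]
orientation: [-2.131, 2.305, -0.008]
ft_force: [3.7, -2.0, 12.0]
width: 87.6
```

```bash
python3 - <<'E'
from h import *
snap('side','s4.png')
o=ctrl.get_obs(); print(o['ee_pos'],o['orientation'],o['ft_force'])
a=cv2.imread('pics/s3.png')[220:350,270:410];b=cv2.imread('pics/s4.png')[220:350,270:410]
cv2.imwrite('pics/s4c.png',cv2.resize(np.hstack([a,b]),None,fx=2.8,fy=2.8))
E
```

```text
[ 589.09898033 -176.32145619  113.66697025] [-2.13214967  2.30614288 -0.00417516] [ 0.21232042 -0.15720674  3.76540112]
```

View pics/s4c.png

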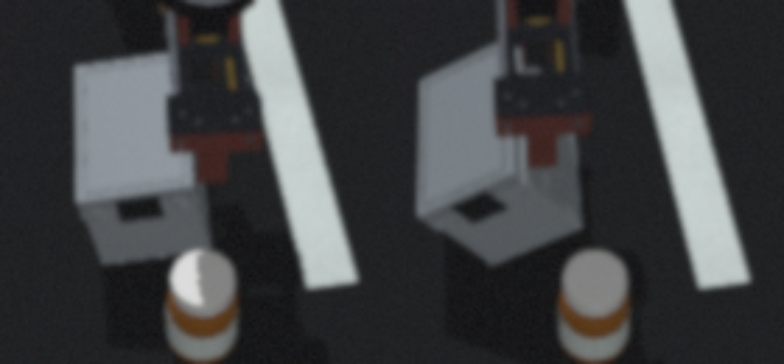

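Emit:
move_arm --motion '[[[0, 0.05, -0.01], [0, 0, 0]], [[0, 0.11, -0.01], [0, 0, 0]], [[0, 0.17, 0], [0, 0, 0]], [[0, 0.22, 0], [0, 0, 0]], [[0, 0.22, 0], [0, 0, 0]]]'

```text
t: 6.8
ee_pos: [554.8, -172.8, 111.0]
orientation: [2.131, -2.306, -0.004]
ft_force: [1.1, 0.1, 0.7]
width: 87.7
```

```bash
python3 - <<'E'
from h import *
snap('side','s5.png')
o=ctrl.get_obs(); print(o['ee_pos'],o['orientation'],o['ft_force'])
b=cv2.imread('pics/s5.png')[200:350,250:450]
cv2.imwrite('pics/s5c.png',cv2.resize(b,None,fx=3,fy=3))
E
```

```text
[ 555.56376263 -172.96430502  111.20300478] [ 2.13176436e+00 -2.30645410e+00 -2.27546006e-03] [ 1.12451927 -1.29747965 -0.30000719]
```

View pics/s5c.png

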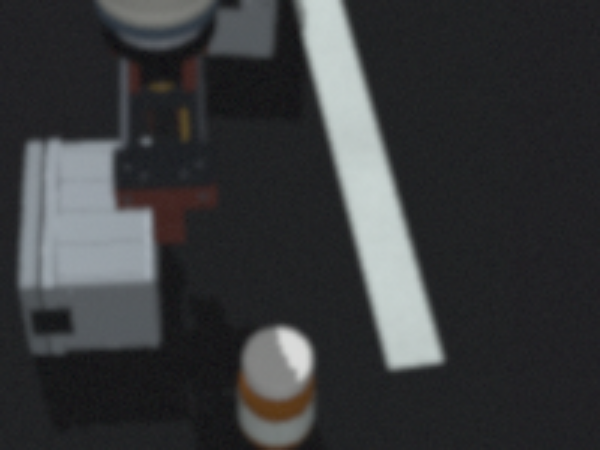

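Emit:
move_arm --motion '[[[0, -0.1, -0.2], [0, 0, 0]], [[0, -0.4, -0.26], [-0.16, 0, 0]], [[0, -0.8, -0.26], [-0.33, 0, 0]], [[0, -0.84, -0.26], [-0.33, 0, 0]], [[0, -0.84, -0.26], [-0.33, 0, 0]]]'

```text
t: 7.48
ee_pos: [682.6, -182.7, 148.2]
orientation: [1.957, -2.116, -0.372]
ft_force: [-0.7, -0.5, 0.5]
width: 87.6
```

```bash
python3 - <<'E'
from h import *
snap('wrist','w5.png')
o=ctrl.get_obs(); print(o['ee_pos'],o['orientation'],o['ft_force'])
E
```

```text
[ 681.54601804 -182.79624108  149.28604126] [ 1.95713562 -2.1167094  -0.3716459 ] [0.39001725 0.50564316 0.26679457]
```

View pics/w5.png

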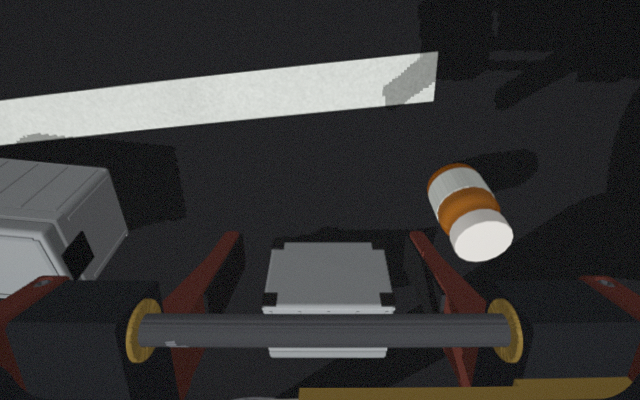

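```bash
python3 - <<'E'
from h import *
rel([706.5,86,150],-.2)
E
```

```text
from [ 681.5 -182.8  149.3] shift [-1.8   -0.023 -0.013] turn [ 0.331 -0.02   0.115]
```

Emit:
move_arm --motion '[[[-0.35, -0.01, -0.01], [0.16, -0.01, 0.05]], [[-0.7, -0.01, -0.01], [0.33, -0.02, 0.11]], [[-1, -0.01, -0.01], [0.33, -0.02, 0.115]], [[-1, -0.02, -0.01], [0.33, -0.02, 0.115]], [[-1, -0.02, -0.01], [0.33, -0.02, 0.115]]]'

```text
t: 8.15
ee_pos: [696.7, -34.3, 152.2]
orientation: [-1.988, 2.432, -0.002]
ft_force: [-0.8, 0.6, 0.2]
width: 87.9
```

```bash
python3 - <<'E'
from h import *
rel([706.5,86,88],-.2)
E
```

```text
from [696.7 -34.3 152.2] shift [-0.799  0.096  0.427] turn [-0.002 -0.    -0.   ]
```

Emit:
move_arm --motion '[[[-0.4, 0, 0], [0, 0, 0]], [[-0.8, 0, 0.1], [0, 0, 0]], [[-0.8, 0.05, 0.3], [0, 0, 0]], [[-0.8, 0.1, 0.42], [0, 0, 0]], [[-0.8, 0.1, 0.42], [0, 0, 0]]]'

```text
t: 8.78
ee_pos: [704.9, 85.2, 86.4]
orientation: [1.985, -2.431, -0.002]
ft_force: [0.2, -0.3, -0.6]
width: 88.2
```

```bash
python3 - <<'E'
from h import *
snap('wrist','w6.png')
o=ctrl.get_obs(); print(o['ee_pos'],o['orientation'],o['ft_force'])
E
```

```text
[706.23750652  85.29545387  87.83274318] [ 1.98601190e+00 -2.43332969e+00 -8.43836410e-05] [-0.01742689 -0.24638752  0.18622688]
```

View pics/w6.png

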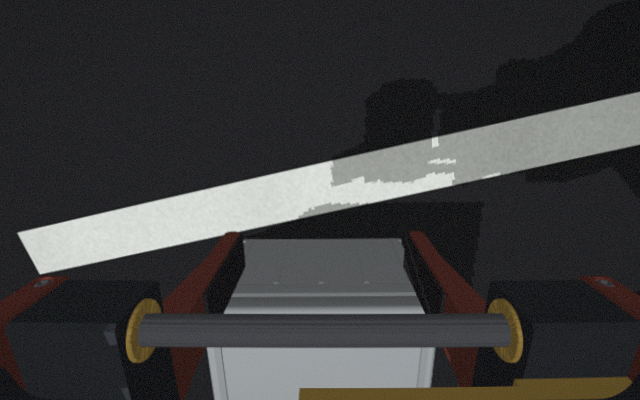

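Emit:
move_arm --motion '[[[0, 0.07, 0], [0, 0, 0]], [[0, 0.14, 0], [0, 0, 0]], [[0, 0.2, -0.05], [0, 0, 0]], [[0, 0.25, -0.09], [0, 0, 0]], [[0, 0.31, -0.12], [0, 0, 0]]]'

```text
t: 9.45
ee_pos: [662.1, 95.7, 107.9]
orientation: [-1.987, 2.429, -0.006]
ft_force: [5.6, -4.8, 5.8]
width: 87.7
```

```bash
python3 - <<'E'
from h import *
snap('side','s7.png')
o=ctrl.get_obs(); print(o['ee_pos'],o['orientation'],o['ft_force'])
b=np.hstack([cv2.imread('pics/side0.png')[130:250,260:400],cv2.imread('pics/s7.png')[130:250,260:400]])
cv2.imwrite('pics/s7c.png',cv2.resize(b,None,fx=2.8,fy=2.8))
E
```

```text
[661.129363    96.04428394 108.32109728] [-1.98701767  2.42974193 -0.00430979] [ 3.95289944 -2.44078872  4.02968152]
```

View pics/s7c.png

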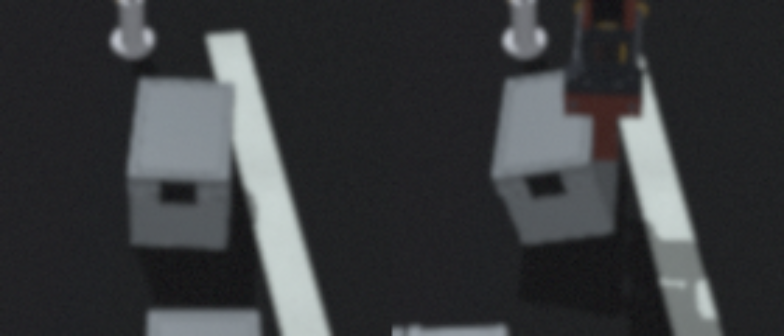

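Emit:
move_arm --motion '[[[0, 0.07, -0.035], [0, 0, 0]], [[0, 0.14, -0.065], [0, 0, 0]], [[0, 0.21, -0.085], [0, 0, 0]], [[0, 0.28, -0.1], [0, 0, 0]], [[0, 0.36, -0.11], [0, 0, 0]]]'

```text
t: 10.12
ee_pos: [607.5, 107.0, 123.6]
orientation: [-1.987, 2.432, -0.001]
ft_force: [1.2, -0.4, 4.3]
width: 87.8
```

Emit:
move_arm --motion '[[[0, 0.06, 0], [0, 0, 0]], [[0, 0.12, 0], [0, 0, 0]], [[0, 0.18, 0], [0, 0, 0]], [[0, 0.22, 0], [0, 0, 0]], [[0, 0.22, 0], [0, 0, 0]]]'

```text
t: 10.75
ee_pos: [575.1, 113.4, 122.3]
orientation: [1.988, -2.432, 0.0]
ft_force: [1.0, -0.3, -0.0]
width: 87.9
```

```bash
python3 - <<'E'
from h import *
snap('side','s8.png')
o=ctrl.get_obs(); print(o['ee_pos'],o['orientation'],o['ft_force'])
rel([710,90,170],-.2,-.35)
E
```

```text
[575.53076273 113.38236159 122.47484977] [-1.98819469e+00  2.43212167e+00 -5.18703505e-04] [ 0.79587592 -0.38388067 -0.12640271]
from [575.5 113.4 122.5] shift [-0.025 -0.91  -0.316] turn [-0.335  0.    -0.   ]
```

View pics/s8.png

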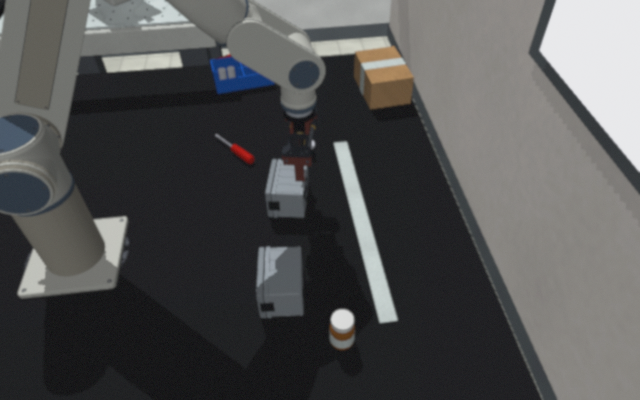

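Both are lying. Now look at the left crate's underside.

Emit:
move_arm --motion '[[[0, -0.1, -0.2], [0, 0, 0]], [[0, -0.4, -0.3], [-0.16, 0, 0]], [[0, -0.8, -0.3], [-0.33, 0, 0]], [[0, -0.9, -0.3], [-0.33, 0, 0]], [[0, -0.9, -0.3], [-0.33, 0, 0]]]'

```text
t: 11.42
ee_pos: [708.9, 85.6, 165.4]
orientation: [1.832, -2.244, -0.392]
ft_force: [-0.5, 0.1, 0.2]
width: 88.1
```

```bash
python3 - <<'E'
from h import *
snap('wrist','w9.png'); snap('top','t9.png')
M={}
for c in ['top','side']:
    im=ctrl.get_image(c)
    for n in ['crate_stamped','crate_plain','lid_stamped','lid_plain']:
        print(c,n,[(round(r['p'],2),np.round(r['location'],0)) for r in ctrl.pinpoint(c,n)[:2]])
    for n in ['crate_stamped','crate_plain']:
        for r in ctrl.regions_of(c,n)[:3]:
            m=r['mask']; ys,xs=np.nonzero(m)
            print(c,n,r['p'],m.sum(),xs.mean(),ys.mean())
            k='L' if (ray(im,(xs.mean(),ys.mean()),60)[1]>-40) else 'R'
            if m.sum()>500: M.setdefault((k,c),(im,m))
for k,p0 in (('L',(589,110,-.2)),('R',(556,-175,-.08))):
    for cams in (('top',),('side',),('top','side')):
        o=[M[k,c] for c in cams if (k,c) in M]
        if o: print(k,cams,np.round(fitbox(o,p0,True),3))
E
```

```text
top crate_stamped []
top crate_plain [(0.68, array([ 548., -179.,   45.]))]
top lid_stamped [(0.28, array([ 446., -168.,   46.]))]
top lid_plain [(0.91, array([ 448., -169.,   43.]))]
top crate_plain 0.57 1855 390.40269541778974 237.24959568733155
side crate_stamped [(0.67, array([584., 108.,  44.]))]
side crate_plain [(0.97, array([ 547., -177.,   46.]))]
side lid_stamped [(0.74, array([490., 128.,  45.])), (0.18, array([ 548., -177.,   42.]))]
side lid_plain []
side crate_stamped 0.77 2251 287.0559751221679 188.8276321634829
side crate_plain 0.61 3219 279.8866107486797 281.6349798073936
L ('side',) [ 5.86122e+02  1.12896e+02 -1.82000e-01  6.40000e-02]
L ('top', 'side') [ 5.86122e+02  1.12896e+02 -1.82000e-01  6.40000e-02]
R ('top',) [ 5.46589e+02 -1.78200e+02 -8.40000e-02  4.30000e-02]
R ('side',) [ 5.47608e+02 -1.73711e+02 -6.80000e-02  4.30000e-02]
R ('top', 'side') [ 5.47135e+02 -1.77261e+02 -8.20000e-02  9.80000e-02]
```

View pics/w9.png

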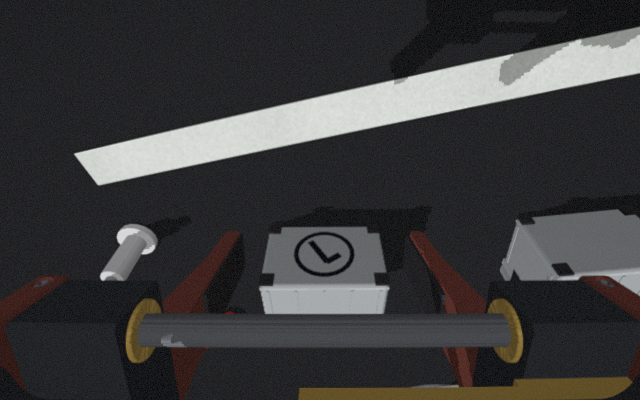

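View pics/t9.png

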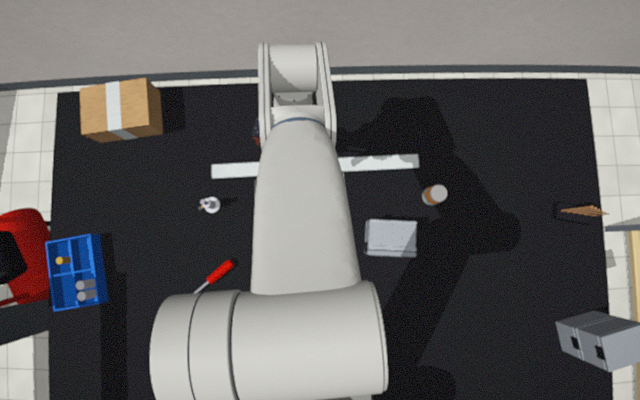

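```bash
python3 - <<'E'
from h import *
rel([578,105,210],.021)
rel([440,125,210],.021)
rel([440,125,35],.021,start=([578,105,210],.021))
E
```

```text
from [707.8  86.5 167.5] shift [0.051 0.917 0.029] turn [ 0.328  0.036 -0.209]
from [707.8  86.5 167.5] shift [0.103 1.79  0.343] turn [ 0.328  0.036 -0.209]
from [578 105 210] shift [-0.153  0.917  1.167] turn [0. 0. 0.]
```

Emit:
move_arm --motion '[[[0.01, 0.2, -0.1], [0.1, 0.01, -0.06]], [[0.03, 0.5, -0.05], [0.22, 0.02, -0.13]], [[0.04, 0.8, 0], [0.33, 0.035, -0.21]], [[0.05, 0.92, 0.03], [0.33, 0.036, -0.21]], [[0.05, 0.92, 0.03], [0.33, 0.036, -0.21]]]'

```text
t: 12.85
ee_pos: [576.8, 105.6, 210.9]
orientation: [-2.245, 2.195, -0.002]
ft_force: [0.6, -0.1, 0.5]
width: 88.0
```

```bash
python3 - <<'E'
from h import *
rel([440,125,170],.021)
E
```

```text
from [576.8 105.6 210.9] shift [-0.15  0.91  0.27] turn [-0.003  0.     0.001]
```

Emit:
move_arm --motion '[[[-0.05, 0.35, 0], [0, 0, 0]], [[-0.1, 0.7, 0], [0, 0, 0]], [[-0.15, 0.91, 0.1], [0, 0, 0]], [[-0.15, 0.91, 0.25], [0, 0, 0]], [[-0.15, 0.91, 0.27], [0, 0, 0]]]'

```text
t: 13.48
ee_pos: [441.5, 124.8, 168.4]
orientation: [-2.245, 2.197, -0.001]
ft_force: [-0.7, -0.1, -0.1]
width: 87.7
```

```bash
python3 - <<'E'
from h import *
rel([440,125,35],.021)
snap('wrist','w10.png'); im=snap('side','s10.png')
for n in ['crate_stamped','lid_stamped']: print(n,[(round(r['p'],2),np.round(r['location'],0)) for r in ctrl.pinpoint('side',n)[:2]])
r=ctrl.regions_of('side','crate_stamped')
if r: print(fitbox([(im,r[0]['mask'])],(586,112,-.19),True))
E
```

```text
from [441.5 124.8 168.4] shift [-0.001  0.01   0.89 ] turn [-0.001  0.     0.   ]
crate_stamped [(0.88, array([585., 106.,  41.])), (0.52, array([493., 130.,  44.]))]
lid_stamped [(0.87, array([489., 128.,  44.]))]
(np.float64(586.1529763705762), np.float64(114.3494534667638), np.float64(-0.17099653473701568), np.float64(0.0862032814383813))
```

View pics/w10.png

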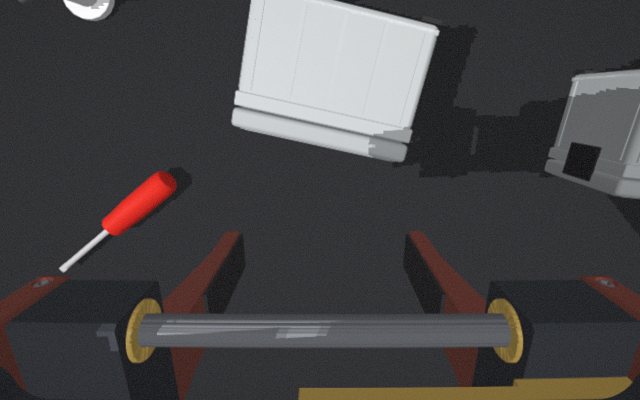

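View pics/s10.png

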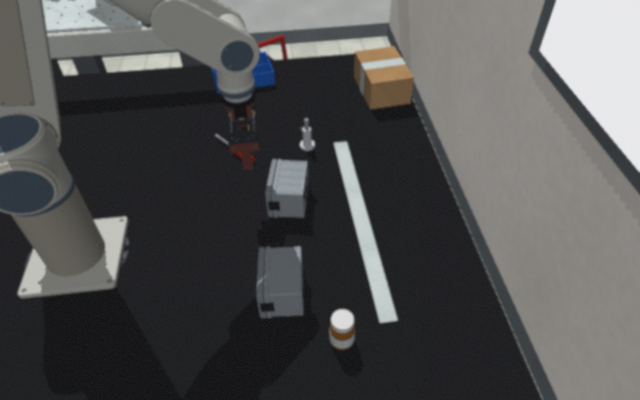

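Emit:
move_arm --motion '[[[0, 0, 0.3], [0, 0, 0]], [[0, 0, 0.6], [0, 0, 0]], [[0, 0, 0.88], [0, 0, 0]], [[0, 0, 0.88], [0, 0, 0]], [[0, 0, 0.88], [0, 0, 0]]]'

```text
t: 14.35
ee_pos: [442.0, 125.1, 38.4]
orientation: [-2.243, 2.195, -0.003]
ft_force: [0.3, 0.6, -0.9]
width: 87.9
```

Emit:
move_arm --motion '[[[0, -0.06, 0], [0, 0, 0]], [[0, -0.12, 0], [0, 0, 0]], [[0, -0.18, 0], [0, 0, 0]], [[0, -0.24, 0], [0, 0, 0]], [[0, -0.3, 0], [0, 0, 0]]]'

```text
t: 14.98
ee_pos: [484.8, 125.2, 37.3]
orientation: [2.244, -2.197, -0.001]
ft_force: [-6.0, -1.8, 3.3]
width: 88.1
```

Emit:
move_arm --motion '[[[0, -0.06, 0], [0, 0, 0]], [[0, -0.12, 0], [0, 0, 0]], [[0, -0.18, 0], [0, 0, 0]], [[0, -0.24, 0], [0, 0, 0]], [[0, -0.3, 0], [0, 0, 0]]]'

```text
t: 15.6
ee_pos: [529.3, 126.4, 37.3]
orientation: [2.244, -2.196, -0.002]
ft_force: [-6.9, 0.2, 4.6]
width: 87.9
```

```bash
python3 - <<'E'
from h import *
o=ctrl.get_obs(); print(o['ee_pos'],o['orientation'],o['ft_force'])
snap('wrist','w11.png')
E
```

```text
[529.30421886 126.43472547  37.32556394] [ 2.243966   -2.19583755 -0.00238305] [-6.92235707  0.23691464  4.60622583]
```

View pics/w11.png

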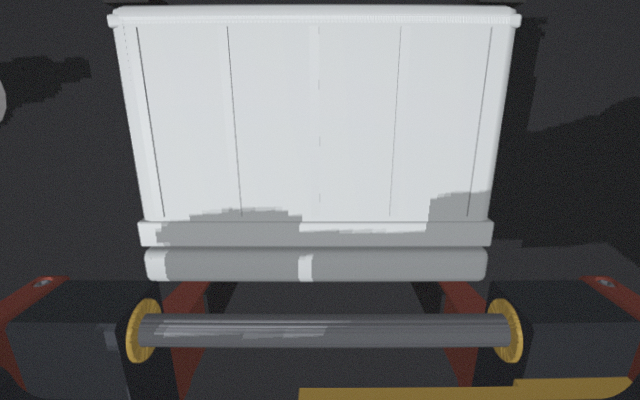

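```bash
cat >> h.py <<'E'
def linefit(im):
    r=ctrl.regions_of('side','line'); return line_pose(im,r[0]['mask'])[0] if r else None
def meas():
    im=ctrl.get_image('side')
    for n in ['crate_stamped','lid_stamped']: print(n,[(round(r['p'],2),np.round(r['location'],0)) for r in ctrl.pinpoint('side',n)[:2]])
    for r in ctrl.regions_of('side','crate_stamped')[:1]: print(r['p'],r['mask'].sum(),np.round(fitbox([(im,r['mask'])],(640,118,0),True),3))
    print(linefit(im))
    return im
E
python3 - <<'E'
from h import *
im=meas(); cv2.imwrite('pics/s11.png',im['pixels'][:,:,::-1])
E
```

```text
crate_stamped [(0.73, array([644., 128.,  42.])), (0.65, array([388., 352.,   1.]))]
lid_stamped [(0.86, array([544., 129.,  46.]))]
0.93 1800 [ 6.44019e+02  1.29437e+02 -2.70000e-02  1.99000e-01]
((717.0330810546875, 33.42034912109375), (42.18917465209961, 620.6829223632812), 1.2371442317962646)
```

View pics/s11.png

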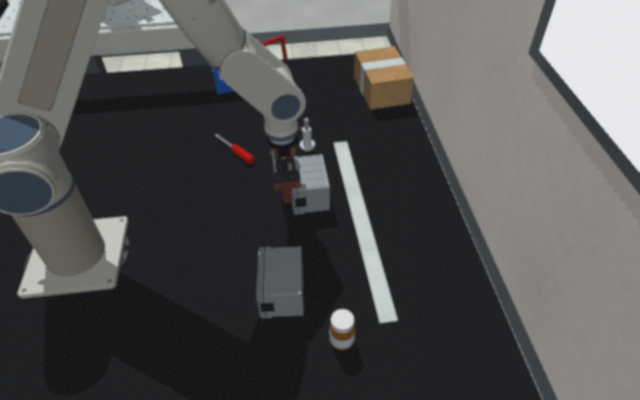

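Emit:
move_arm --motion '[[[0, -0.06, 0], [0, 0, 0]], [[0, -0.12, 0], [0, 0, 0]], [[0, -0.18, 0], [0, 0, 0]], [[0, -0.24, 0], [0, 0, 0]], [[0, -0.3, 0], [0, 0, 0]]]'

```text
t: 16.52
ee_pos: [574.5, 127.7, 37.3]
orientation: [2.245, -2.196, -0.001]
ft_force: [-6.3, 0.1, 3.1]
width: 87.7
```

Emit:
move_arm --motion '[[[0, -0.04, 0], [0, 0, 0]], [[0, -0.08, 0], [0, 0, 0]], [[0, -0.12, 0], [0, 0, 0]], [[0, -0.12, 0], [0, 0, 0]], [[0, -0.12, 0], [0, 0, 0]]]'

```text
t: 17.15
ee_pos: [594.0, 128.2, 37.5]
orientation: [-2.244, 2.196, -0.002]
ft_force: [-2.0, -0.6, -2.0]
width: 87.7
```

```bash
python3 - <<'E'
from h import *
o=ctrl.get_obs(); print(o['ee_pos'],o['orientation'],o['ft_force'])
im=meas(); cv2.imwrite('pics/s12.png',cv2.resize(im['pixels'][100:300,230:430,::-1],None,fx=3,fy=3))
snap('wrist','w12.png')
E
```

```text
[593.95511471 128.23223327  37.45933403] [-2.24412750e+00  2.19586288e+00 -1.89421692e-03] [-2.04019209 -0.59740075 -2.01969135]
crate_stamped [(0.83, array([707., 132.,  44.]))]
lid_stamped [(0.63, array([608., 130.,  43.])), (0.45, array([719.,  33.,  -0.]))]
0.57 1881 [ 7.06217e+02  1.30129e+02 -2.90000e-02  1.88000e-01]
((717.04931640625, 33.8546142578125), (43.6873893737793, 621.773681640625), 1.4423155784606934)
```

View pics/s12.png

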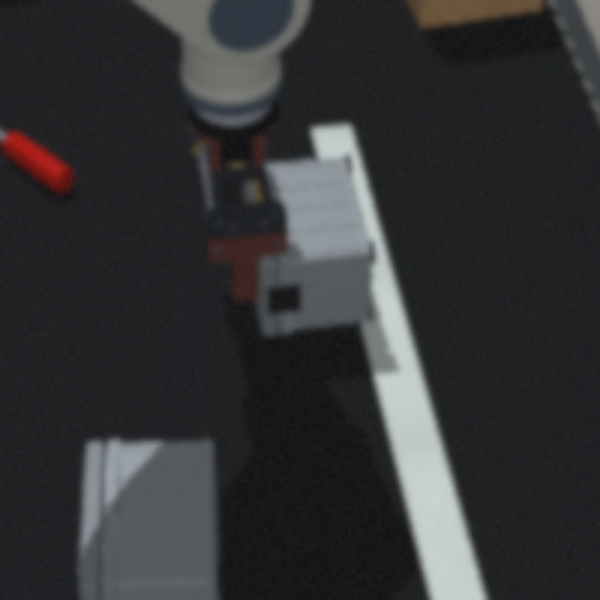

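View pics/w12.png

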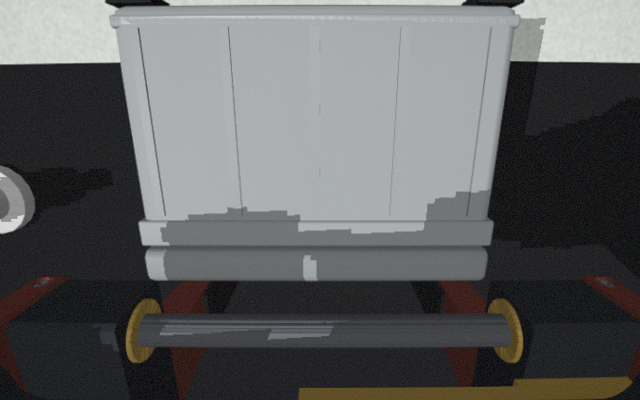

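```bash
python3 - <<'E'
from h import *
o=ctrl.get_obs(); im=ctrl.get_image('wrist')
T=np.eye(4);T[:3,:3]=Rn.from_rotvec(o['orientation']).as_matrix();T[:3,3]=o['ee_pos']
C=T@np.array(im['mount']); im['R']=C[:3,:3].T; im['t']=-C[:3,:3].T@C[:3,3]
for uv,z in (((50,64),0),((590,62),0),((115,12),90),((518,12),90),((145,280),90),((487,280),90)): print(uv,ray(im,uv,z).round(1))
E
```

```text
(50, 64) [689.4 288.1   0. ]
(590, 62) [697.1 -23.2   0. ]
(115, 12) [697.2 192.9  90. ]
(518, 12) [699.7  71.4  90. ]
(145, 280) [605.5 196.1  90. ]
(487, 280) [608.5  65.8  90. ]
```

Emit:
move_arm --motion '[[[0, -0.02, 0], [0, 0, 0]], [[0, -0.04, 0], [0, 0, 0]], [[0, -0.047, 0], [0, 0, 0]], [[0, -0.047, 0], [0, 0, 0]], [[0, -0.047, 0], [0, 0, 0]]]'

```text
t: 18.12
ee_pos: [600.1, 128.3, 37.6]
orientation: [-2.245, 2.197, 0.0]
ft_force: [-6.2, -0.1, 3.0]
width: 87.9
```

Emit:
move_arm --motion '[[[0, 0.05, 0], [0, 0, 0]], [[0, 0.2, 0], [0, 0, 0]], [[0, 0.5, 0], [0, 0, 0]], [[0, 0.6, -0.3], [0, 0, 0]], [[0, 0.6, -0.7], [0, 0, 0]]]'

```text
t: 18.75
ee_pos: [508.7, 126.1, 142.5]
orientation: [2.245, -2.196, -0.001]
ft_force: [1.5, 0.4, 0.8]
width: 87.7
```

```bash
python3 - <<'E'
from h import *
o=ctrl.get_obs(); print(o['ee_pos'],o['orientation'],o['ft_force'])
im=meas(); cv2.imwrite('pics/s13.png',im['pixels'][:,:,::-1])
snap('wrist','w13.png')
E
```

```text
[508.6785891  126.10309528 142.46263496] [ 2.24517054e+00 -2.19614483e+00 -8.04931576e-04] [1.48480321 0.40679211 0.80570427]
crate_stamped [(0.71, array([712., 130.,  45.]))]
lid_stamped [(0.85, array([614., 128.,  45.]))]
0.76 2199 [7.11638e+02 1.34876e+02 3.00000e-03 6.00000e-02]
((720.2666015625, -64.78152465820312), (42.30289840698242, 419.7033386230469), 1.0769597291946411)
```

View pics/s13.png

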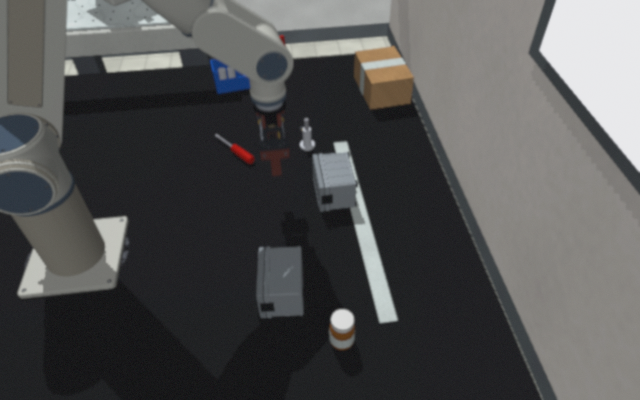

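View pics/w13.png

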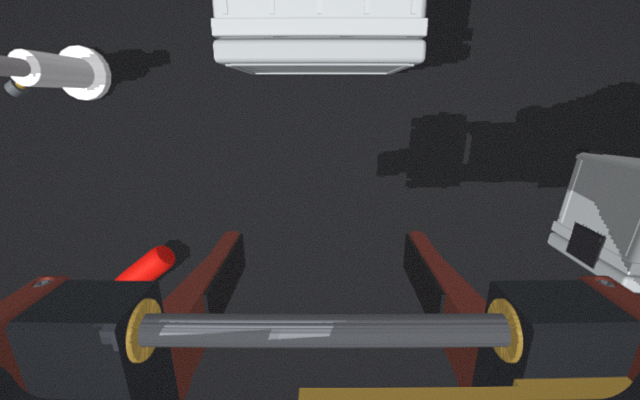

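Emit:
move_arm --motion '[[[0.1, 0, -0.3], [0, 0, 0]], [[0.4, 0.1, -0.5], [0, 0, 0]], [[0.7, 0.2, -0.6], [0, 0, 0]], [[1, 0.3, -0.6], [0, 0, 0]], [[1, 0.3, -0.6], [0, 0, 0]]]'

```text
t: 19.68
ee_pos: [467.4, -26.7, 230.8]
orientation: [2.241, -2.201, -0.001]
ft_force: [0.5, 0.6, -0.3]
width: 87.6
```

Emit:
move_arm --motion '[[[0.3, 0, 0], [0, 0, 0]], [[0.6, 0, 0], [0, 0, 0]], [[1, 0, 0], [0, 0, 0]], [[1, 0, 0], [0, 0, 0]], [[1, 0, 0], [0, 0, 0]]]'

```text
t: 20.3
ee_pos: [471.9, -173.7, 230.9]
orientation: [-2.244, 2.197, 0.002]
ft_force: [-0.3, 0.4, 0.2]
width: 87.6
```

```bash
python3 - <<'E'
from h import *
im=snap('top','t14.png')
for n in ['crate_stamped','lid_stamped','line','crate_plain','jar','post_holder','screwdriver']: print(n,[(round(r['p'],2),np.round(r['location'],0)) for r in ctrl.pinpoint('top',n)[:2]])
for r in ctrl.regions_of('top','crate_stamped')[:1]: print(r['mask'].sum(),np.round(fitbox([(im,r['mask'])],(712,130,0),True),3))
E
```

```text
crate_stamped [(0.57, array([712., 133.,  44.]))]
lid_stamped [(0.73, array([616., 132.,  43.])), (0.68, array([717.,  32.,   3.]))]
line [(0.81, array([719.,  34.,   5.]))]
crate_plain [(0.85, array([ 549., -177.,   45.]))]
jar [(0.82, array([ 617., -305.,   -4.]))]
post_holder [(0.76, array([610., 342.,  -0.])), (0.37, array([ 618., -310.,   -1.]))]
screwdriver [(0.78, array([384., 347.,   0.]))]
1867 [7.08941e+02 1.32030e+02 2.40000e-02 4.90000e-02]
```

View pics/t14.png

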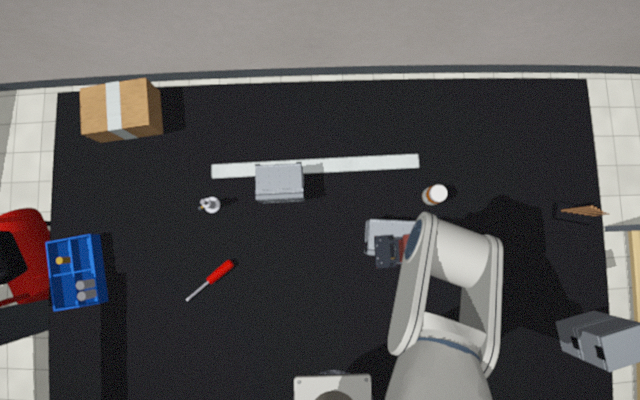

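The top view shows the stamped crate's underside (255–303, 162) over the tape and parallel to it, with nothing else moved. Every estimate puts it within a few mm of the centre line, so I am handing in.

```bash
python3 -c "
from h import *
o=ctrl.get_obs(); print(o['t'],o['qvel'].round(3)); print(ctrl.close_job())"
```

```text
20.75 [-0.005 -0.001  0.    -0.001 -0.002 -0.002]
the job is handed in; nothing more can be done
None
```

I tipped both crates towards the robot by pushing high on their far sides. The wrist camera then showed the stamp on the left crate and a bare underside on the right one. I pushed the stamped crate, lying on its side, squarely onto the dispatch line, backed the arm off, and handed in at about 20.8 s.

**Stamped crate:** its underside measured x ≈ 709–712 mm, and the tape's centre line at that spot is about 713–714 mm. It is square to the tape within about 0.02 rad.

**Plain crate:** it slid about 15 mm while tipping and now lies about 80 mm from where it began, with a limit of 140 mm. It is about 170 mm short of the tape.

**Bystanders:** the jar, post holder and screwdriver were found within the measuring error of their first positions. At hand-in the gripper was clear of everything, about 140 mm above the plain crate.

**Disagreements between checks:** the last top and side estimates of the stamped crate differ by about 3 mm and 0.02 rad. One final side-camera fit of the tape was thrown out because the crate partly covered it.

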